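# Load a wine cork into the bench gauge and hold the test knob at its third click

### The job

Stand the longer of the two loose wine corks end-down in the round well of the cork gauge, fully home, and let go of it. Then turn the gauge's spring-return knob clockwise (seen from above) three clicks from its home position, to the third stop and not on to the fourth, and finish still gripping the knob and holding it steady there, since it springs back when released. Leave the short cork, the tumbler and the wine bottle where they stand.

Things in the scene. Friction and masses are not known exactly. Their poses are not given: they have to be found in the camera images.
- long_cork: Loose natural cork, upright cylinder 24 mm in diameter and 49 mm long, about 20 g, standing on end on the bench. Origin: centre of its lower end; z along the cork, up.
- short_cork: Bystander: a cork of the same look and 24 mm diameter but only 34 mm long, standing on end. Origin: centre of its lower end. It and the long cork may stand in either order.
- gauge: Cork gauge fixed to the bench: dark grey steel block, 110 mm along its x, 220 mm along its y, 50 mm high, top face level. Origin: centre of its underside; z up. The well is at y = +62 mm and the knob's axis at y = -55 mm in its frame, both at x = 0. Five engraved marks beside the knob show home and the stops 1 to 4.
- well_mouth (a point): Centre of the well's mouth in the block's top face, 50 mm above the bench. Round hole 27 mm in diameter with a 3 mm chamfer and a thin bright line around it, 22 mm deep, flat floor; a seated long cork stands 27 mm proud.
- well_floor (a point): Centre of the well's floor, 28 mm above the bench; a seated cork's origin is here.
- knob: Black knob on a vertical axis: disc 44 mm across, 8 mm high, with an upright bar grip 14 mm thick, 44 mm long, 30 mm high, pinched from above across its thickness. Origin: on the axis under the disc, 56 mm above the bench; the bar's top is 94 mm above the bench. The bar runs along the knob's x axis (at home the gauge's x axis); a white line on its -x half is the pointer.
- knob_grip (a point): Point on the knob's axis, within the bar grip, 84 mm above the bench: the height at which to pinch it.
- index (a joint): Knob angle in rad, 0 at home (on its stop), growing clockwise from above. Clicks every 24 degrees: first 0.419, second 0.838, third 1.257, fourth 1.676; hard end 2.2. A return spring (0.10 N m at home, rising 0.10 N m per rad) drives it home when released; each click is a ripple of 0.07 N m in the torque. One grasp can make the whole turn to the third stop.
- tumbler: Bystander: glass tumbler, 72 mm across, 85 mm high, standing. Origin: centre of its underside.
- wine_bottle: Bystander: green wine bottle, 76 mm across, 300 mm high, standing. Origin: centre of its underside.
Things that resemble listed ones, but are neither listed nor needed, are in the scene too. What is shaped like the gauge but pink or yellow is not meant.

How it is judged:
On the way, in this order (a step that is already met when the one before it is completed fails the run):
1. the long cork stands fully home in the well and is let go, with the knob still at home (horizontal distance between long_cork and well_floor below 0.004 m and z of long_cork in the frame of well_floor below 0.003 m and angle between long_cork's own z axis and vertical below 0.12 rad and contact force between the fingers and long_cork below 0.2 N and value of joint index below 0.2 rad), for 0.2 s.
2. the knob is gripped and has been turned to the third click (value of joint index between 1.117 and 1.397 rad and contact force between the fingers and knob above 1 N), for 0.2 s.
At the end, for the whole second after the job is handed in: Long cork upright in the well (within 4 mm sideways of its axis, less than 3 mm above its floor, tilt under 0.12 rad), not touched by the fingers; the knob gripped by the fingers (over 1 N) and held still at the third stop, 1.117 to 1.397 rad (64 to 80 degrees) (all of step 2 and horizontal distance between long_cork and well_floor below 0.004 m and z of long_cork in the frame of well_floor below 0.003 m and angle between long_cork's own z axis and vertical below 0.12 rad and contact force between the fingers and long_cork below 0.2 N and velocity of joint index between -0.1 and 0.1 rad/s); the arm keeps its last pose, push and grip.
It fails at once if the knob is turned on towards the fourth stop (beyond 1.50 rad) (value of joint index above 1.5 rad).
It fails at once if the short cork is moved more than 20 mm or knocked over (distance of short_cork from where it was at the start of the episode above 0.02 m or angle between short_cork's own z axis and vertical above 0.5 rad).
It fails at once if the tumbler is moved more than 20 mm or knocked over (distance of tumbler from where it was at the start of the episode above 0.02 m or angle between tumbler's own z axis and vertical above 0.5 rad).
It fails at once if the wine bottle is moved more than 20 mm or knocked over (distance of wine_bottle from where it was at the start of the episode above 0.02 m or angle between wine_bottle's own z axis and vertical above 0.5 rad).
It also fails if it takes over 59 s, if anything falls off the work surface, if the arm or the gripper's body presses on something with over 40 N, if the wrist force passes 120 N, or if a joint passes its speed limit or range.

### The arm

A 7-joint arm with a two-finger parallel gripper is mounted at the origin on the work surface. World frame = base frame: x ahead of the robot, y to its left, z up, the work surface at z = 0. Lengths are in m, angles in rad, forces in N, time in s.
With the tool pointing down it reaches from about 0.425 to 0.875 m from the base axis. Payload 4.7 kg.
Tool frame: the origin (TCP) lies on the centre line of the jaws, within the pads' length; the fingertips stand robot.tcp_to_tips ahead of it and the grasp point (between the pads) lies 5 mm behind it (robot.tcp_to_tips is the distance from the TCP to the fingertips, in m); z points along the fingers, y is the line along which they close (so a half turn about z gives the same grasp; the last joint's range is limited). The gripper opens to 85 mm and grips with 20 to 120 N. Pads are 22 mm wide; open, the fingers measure 114 mm over their backs; the gripper's body (76 mm by 85 mm) begins 54 mm behind the grasp point. The pads swing forward as they close: fully open they stand 13 mm farther back than shut.
Start: joints at [-1.243, 0.321, -0.07, 1.45, 0.023, 1.371, -0.057], TCP at [0.201, 0.618, 0.219] pointing down, gripper open.
Joint ranges: [-2.86, 2.86], [-0.3, 2.09], [-1.38, 1.24], [0.06, 2.45], [-1.56, 4.7], [0.09, 2.05], [-2.69, 2.69]. Speed limits (rad/s): [2.57, 2.57, 3.14, 3.14, 3.14, 3.14, 3.14].

### API

Orientations are given as a unit quaternion [w, x, y, z].
In Python, from workcell import robot gives the robot as it stands. The module is installed in compiled form; this text tells all that it offers.
- The arm moves only by the tool move_arm, never from a script. Its arguments are lists of equal length, an entry for each row: "translation": the shift along the tool's x, y, z in mm, a list of three; "spin": the turn about the tool's z in rad. In form: {"translation": [[tx, ty, tz], ...], "spin": [spin, ...]}. A call has 1 to 20 rows; each row is the pose to reach, as a shift and turn from the pose commanded when the call began, along the tool's axes at that moment; what a row does not reach only later rows make up. A row lasts 1/10 s, in which the tool goes at most 50 mm and 8.59 degrees, less where a joint would pass 70% of its speed; a pose out of reach is approached as far as the arm can. A call with a gripper value outside its range is refused whole. "gripper" is the opening, from 0 (shut) to 1 (fully open), set as the call begins (left out, the last holds). The fingers move at their own pace and stop on an object; "squeeze" is the grip in N (left out, the last holds). Time passes only in rows, so rows that repeat a pose let the fingers close. It gives the time, the measured TCP pose, the force, the opening and the grip force at its end, in the units of the state.
- robot.get_obs(): the state, without advancing time (a new reading comes with each control period).
- robot.snapshot(name): name is "side" or "top" or "wrist"; returns the picture (400x640x3 uint8, red, green, blue); there is no depth.
- robot.calibration(name): a dict with "camera_matrix" (3x3 intrinsics, pixels), "position" and "rotation" of the camera in the world. Camera axes: x right, y up, looking along -z (the intrinsics and any distortion apply to the point x, -y, -z); pixel columns grow to the right and rows downward; lengths in m; the calibration is good to about 2 mm. The wrist camera is an equidistant fisheye: a pixel r from the principal point sees the ray r / f radians off the axis. A picture is of the moment at which its call begins: read the wrist's pose just before it. calibration takes no time and is no camera call; for the wrist camera it gives the pose at the moment of the call.
- robot.hand_in(): hands the job in; it is judged then, once.
The state is a dict: "t": time; "qpos": joint angles; "dq": joint speeds; "joint_efforts": joint torques, N m; "ee_pos": TCP position; "orientation": TCP orientation; "wrist_force": force on the tool from outside, world axes, zero at the start; "ft_torque": the same for the moment, N m; "grip_width": finger opening in m; "gripper_force": force on a finger pad.
Only numpy, scipy, OpenCV 4.12 (cv2) and the standard library are available. Lean on these libraries where they do the work, as an engineer would, in place of code of your own. Each camera call takes 0.05 s, during which the arm holds its last target. There are 200 camera calls.

## Working session

There is one attempt and no reset: what is moved stays moved. The work goes in short steps, Python scripts to look and compute and a tool call to move; the robot and the scene stay as the last step left them, time stands still between calls to the robot, and variables do not carry over. Pictures are saved under pics/ and viewed, at most 10 in all, crops included, and the job is handed in when it is done.

Besides the shell and the picture viewer there is one more tool, called after ">>>" in YAML: its name, and indented under it one key for each argument. move_arm: Moves the arm, as the interface text tells. Its arguments: {"type":"object","properties":{"translation":{"type":"array"},"spin":{"type":"array"},"gripper":{"type":"number"},"squeeze":{"type":"number"}},"required":["translation","spin"]}

```bash
mkdir -p pics; cat > h.py <<'E'
import numpy as np, cv2
from workcell import robot
def ray(c,name,u,v):
    K=np.array(c["camera_matrix"]);R=np.array(c["rotation"]);p=np.array(c["position"])
    if R.shape!=(3,3):
        from scipy.spatial.transform import Rotation as S
        R=S.from_quat(np.roll(R,-1)).as_matrix()
    x=(u-K[0,2])/K[0,0];y=(v-K[1,2])/K[1,1]
    if name=="wrist":
        r=np.hypot(x,y); s=np.sin(r)/max(r,1e-9); d=np.array([x*s,-y*s,-np.cos(r)])
    else: d=np.array([x,-y,-1.])
    return p,R@d
def onplane(c,name,u,v,z):
    p,d=ray(c,name,u,v); return p+d*(z-p[2])/d[2]
E
python3 - <<'E'
from h import *
o=robot.get_obs();print({k:np.round(v,3) for k,v in o.items()},robot.tcp_to_tips)
ims=[]
for n in("top","side","wrist"):
    c=robot.calibration(n);print(n,{k:np.round(v,3).tolist() if not isinstance(v,str) else v for k,v in c.items()})
    im=robot.snapshot(n)[:,:,::-1];cv2.imwrite(f"pics/{n}0.png",im)
E
```

```text
{'t': np.float64(0.0), 'qpos': array([-1.243,  0.322, -0.07 ,  1.452,  0.023,  1.371, -0.057]), 'dq': array([ 0.   , -0.001,  0.001, -0.   ,  0.   , -0.   , -0.   ]), 'joint_efforts': array([-1.0000e-03, -4.9358e+01, -3.8300e-01, -3.1433e+01,  1.3000e-02,
        1.1000e-02, -0.0000e+00]), 'ee_pos': array([0.2  , 0.618, 0.218]), 'orientation': array([-0.   ,  0.156,  0.988, -0.001]), 'wrist_force': array([ 0.093, -0.496,  0.388]), 'ft_torque': array([ 0.014, -0.04 , -0.002]), 'gripper_force': np.float64(0.0), 'grip_width': np.float64(0.086)} 0.014
top {'camera_matrix': [[381.911, 0.0, 322.932], [0.0, 381.911, 196.888], [0.0, 0.0, 1.0]], 'position': [0.431, 0.048, 1.315], 'rotation': [0.709, 0.02, -0.026, -0.705]}
side {'camera_matrix': [[498.866, 0.0, 310.34], [0.0, 498.866, 196.216], [0.0, 0.0, 1.0]], 'position': [-0.192, -0.766, 0.978], 'rotation': [0.857, 0.387, -0.151, -0.305]}
wrist {'camera_matrix': [[309.707, 0.0, 318.976], [0.0, 309.707, 198.626], [0.0, 0.0, 1.0]], 'position': [0.13, 0.641, 0.373], 'rotation': [0.8, -0.119, -0.085, 0.582]}
```

View pics/top0.png

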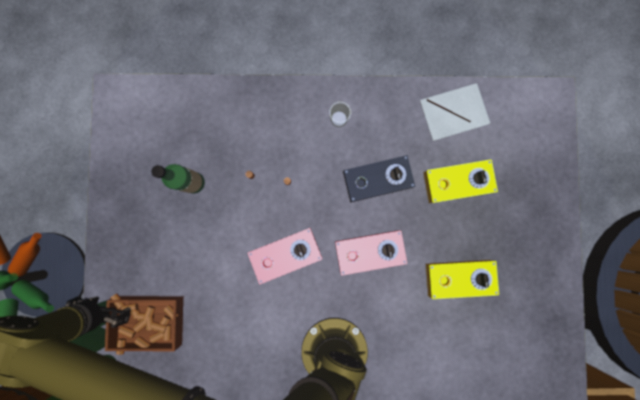

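View pics/side0.png

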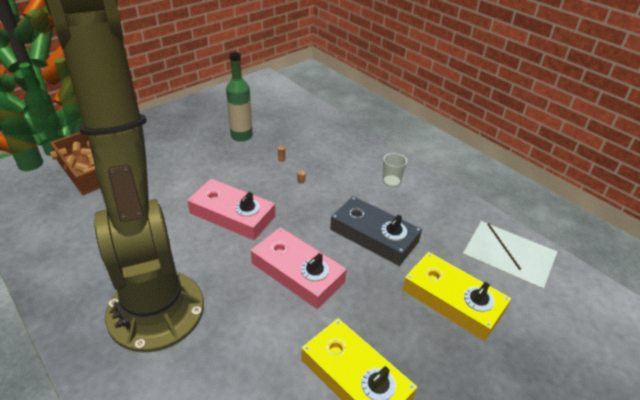

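The top view shows the dark grey gauge at (379,179), with its well at (362,183) and knob at (396,174). Lookalikes are pink at (285,256) and (371,253), and yellow at (461,181) and (463,280); only the grey one fits. The corks are at top (250,175) and (288,181), which are side (282,153) and (301,176). The first looks taller; I'll measure both and check in a crop.

```bash
python3 - <<'E'
from h import *
T=cv2.imread("pics/top0.png");S=cv2.imread("pics/side0.png")
ct=robot.calibration("top");cs=robot.calibration("side")
def blob(im,box,f):
    x0,y0,x1,y1=box;m=np.zeros(im.shape[:2],np.uint8)
    m[y0:y1,x0:x1]=f(cv2.cvtColor(im,cv2.COLOR_BGR2HSV).astype(int)[y0:y1,x0:x1])*255
    n,l,st,ce=cv2.connectedComponentsWithStats(m);k=1+np.argmax(st[1:,4]);return l==k,st[k],ce[k]
cork=lambda h:((h[...,0]<20)&(h[...,1]>90))
for bt,bs in(((238,163,262,187),(272,140,292,166)),((276,169,300,193),(291,166,311,188))):
    m,st,ce=blob(T,bt,cork);m2,s2,c2=blob(S,bs,cork)
    print("top",st,ce,"side",s2,c2)
    # triangulate centroid
    p,d=ray(ct,"top",*ce);q,e=ray(cs,"side",*c2);d/=np.linalg.norm(d);e/=np.linalg.norm(e)
    a=np.linalg.lstsq(np.c_[d,-e],q-p,rcond=None)[0];P=p+a[0]*d;Q=q+a[1]*e
    print(" centre",(P+Q)/2,"gap",np.linalg.norm(P-Q),"top@.04",onplane(ct,"top",*ce,.04),"side base@0",onplane(cs,"side",c2[0],s2[1]+s2[3]-3,0))
# gauge: dark blue grey
m,st,ce=blob(T,(335,145,422,210),lambda h:(h[...,2]<85))
cn=cv2.convexHull(np.argwhere(m)[:,::-1].astype(np.float32));r=cv2.minAreaRect(cn)
print(st,r);B=np.array([onplane(ct,"top",*p,.05)for p in cv2.boxPoints(r)]);print(B.round(4),B.mean(0),[np.linalg.norm(B[i]-B[i-1]) for i in range(4)])
for n,u in(("well",(362,183)),("knob",(396,174))):print(n,onplane(ct,"top",*u,.05 if n=="well" else .06))
for n,u,z in(("bottle",(176,177),.1),("tumbler",(340,115),.03)):print(n,onplane(ct,"top",*u,z))
a=cv2.resize(T[140:215,230:425],None,fx=4,fy=4,interpolation=2);b=cv2.resize(S[135:245,262:427],None,fx=2.6,fy=2.6,interpolation=2)
o=np.zeros((600,800,3),np.uint8);o[:a.shape[0],:a.shape[1]]=a;b=b[:300];o[300:300+b.shape[0],:b.shape[1]]=b;cv2.imwrite("pics/crop1.png",o)
E
```

```text
top [246 172   8   6  32] [249.5 174.5] side [278 146   7  15  89] [281.3258427  152.84269663]
 centre [0.59066104 0.28730396 0.02730395] gap 0.0020193511042201685 top@.04 [0.58829147 0.28555732 0.04      ] side base@0 [0.59656134 0.29407241 0.        ]
top [285 178   5   6  26] [287.03846154 180.69230769] side [298 171   7  12  76] [301.         176.38157895]
 centre [0.57090969 0.1610105  0.01907062] gap 0.0010271258299695903 top@.04 [0.56824833 0.15950335 0.04      ] side base@0 [0.57517242 0.16514055 0.        ]
[389 179  23  13 105] ((399.99078369140625, 185.97386169433594), (8.486912727355957, 24.07398796081543), 70.55996704101562)
[[ 0.5517 -0.175   0.05  ]
 [ 0.579  -0.251   0.05  ]
 [ 0.5523 -0.2602  0.05  ]
 [ 0.525  -0.1843  0.05  ]] [ 0.5519817  -0.21762748  0.05      ] [np.float64(0.0282314607233046), np.float64(0.08076175713567067), np.float64(0.028285242906146417), np.float64(0.0806544859873106)]
well [ 0.56108662 -0.09093564  0.05      ]
knob [ 0.59073374 -0.20255396  0.06      ]
bottle [0.57129207 0.50834832 0.1       ]
tumbler [ 0.79639569 -0.01803201  0.03      ]
```

View pics/crop1.png

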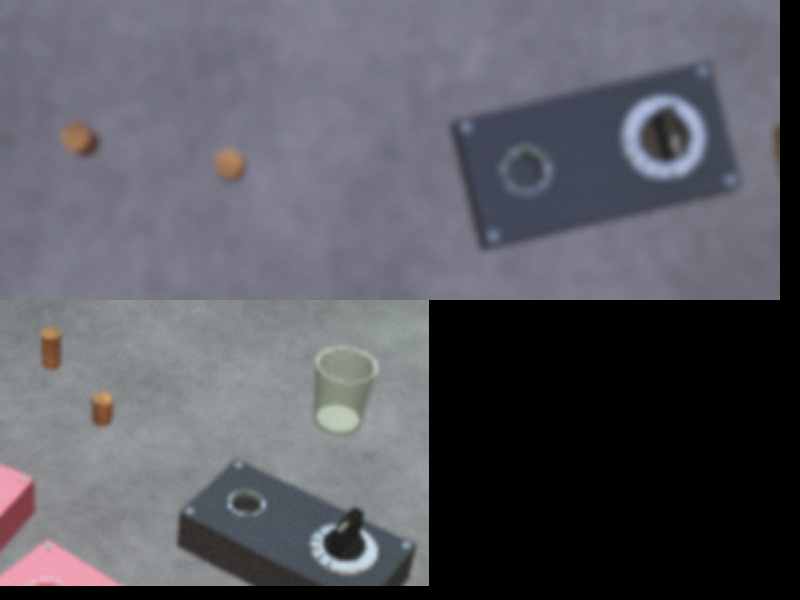

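The crop confirms the cork at top (250,175), world about (0.589, 0.286), is the taller one (side height 15 px against 12 px, centre height 27 mm against 19 mm). Gauge yaw is about 15°, and well to knob measures 115 mm against the true 117. Next I hover over the long cork.

>>> move_arm:
  translation:
    - [-40, -16, 5]
    - [-80, -33, 10]
    - [-120, -50, 15]
    - [-160, -66, 20]
    - [-200, -83, 25]
    - [-240, -100, 30]
    - [-280, -116, 35]
    - [-320, -133, 40]
    - [-360, -150, 45]
    - [-400, -166, 50]
    - [-440, -183, 55]
    - [-472, -196, 58]
    - [-472, -196, 58]
    - [-472, -196, 58]
  spin: [0, 0, 0, 0, 0, 0, 0, 0, 0, 0, 0, 0, 0, 0]

```text
t: 1.55
ee_pos: [0.5894, 0.2851, 0.16]
orientation: [-0.0, 0.157, 0.988, -0.0]
wrist_force: [-0.6, 0.7, 0.4]
grip_width: 0.0854
gripper_force: 0.0
```

```bash
cat >> h.py <<'E'
from scipy.spatial.transform import Rotation as S
def tool(o,P):  # world point -> tool-frame shift mm
    return S.from_quat(np.roll(o["orientation"],-1)).inv().apply(np.array(P)-o["ee_pos"])*1000
def wristshot(fn):
    o=robot.get_obs();c=robot.calibration("wrist");im=robot.snapshot("wrist")[:,:,::-1].copy();cv2.imwrite(fn,im);return o,c,im
E
python3 - <<'E'
from h import *
o,c,im=wristshot("pics/w1.png");print(o["t"],o["ee_pos"],o["orientation"],o["qpos"].round(2))
h=cv2.cvtColor(im,cv2.COLOR_BGR2HSV).astype(int);m=((h[...,0]<20)&(h[...,1]>90)).astype(np.uint8)
n,l,st,ce=cv2.connectedComponentsWithStats(m)
for k in range(1,n):
    if st[k,4]>150:print(st[k],ce[k],onplane(c,"wrist",*ce[k],.03))
E
```

```text
1.55 [0.58936879 0.28509509 0.15996709] [-4.94696558e-04  1.57385955e-01  9.87537003e-01 -2.88791180e-04] [-0.65  0.36  0.2   1.52 -0.08  1.27  0.82]
[ 472   63   82   96 4100] [511.01707317 105.58219512] [0.5668864  0.50162514 0.03      ]
[310 169  26  34 704] [322.61647727 186.05113636] [0.59000225 0.28833732 0.03      ]
[188 188  30  30 607] [202.34925865 202.51400329] [0.56798028 0.16750521 0.03      ]
[ 560  284   80  116 5082] [608.87996852 358.19815033] [1.15268467 0.77828523 0.03      ]
[470 388  29  12 201] [486.09452736 395.26368159] [1.02007229 0.44241749 0.03      ]
```

View pics/w1.png

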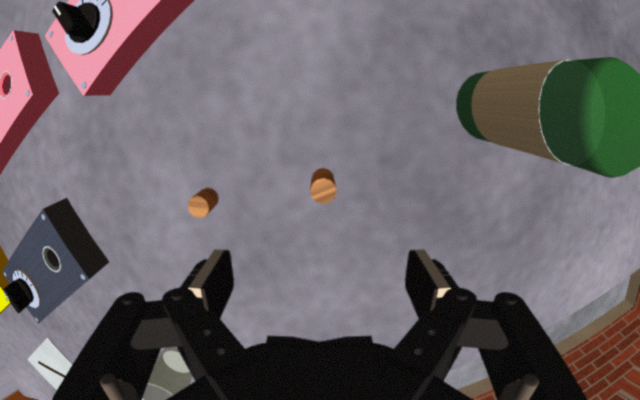

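The wrist view has the long cork in the middle: top face at about (322.5,190), body up to row 169. The short cork is at (202,203) and the fingers straddle the target.

```bash
python3 - <<'E'
from h import *
o=robot.get_obs();c=robot.calibration("wrist");ct=robot.calibration("top")
for u,v,z in((322.5,190.2,.049),(322.8,180.5,0),(322.6,186,.03)):
    P=onplane(c,"wrist",u,v,z);print(z,P.round(4))
    print(" project size px", tool(o,np.r_[P[:2],.04]).round(1))
# size check: 13px radius at distance
P=[onplane(c,"wrist",u,190.2,.049) for u in(310,335.5)];print("diam",np.linalg.norm(P[0]-P[1]))
E
```

```text
0.049 [0.588  0.2902 0.049 ]
 project size px [  1.3   3.  120.2]
0 [0.5909 0.2901 0.    ]
 project size px [ -1.5   3.9 120.2]
0.03 [0.5891 0.2902 0.03  ]
 project size px [  0.3   3.3 120.2]
diam 0.022731834465130416
```

>>> move_arm:
  translation:
    - [0, 3.5, 30]
    - [0, 3.5, 60]
    - [0, 3.5, 90]
    - [0, 3.5, 110]
    - [0, 3.5, 120]
    - [0, 3.5, 120]
  spin: [0, 0, 0, 0, 0, 0]

```text
t: 2.2
ee_pos: [0.5883, 0.2906, 0.0393]
orientation: [-0.001, 0.155, 0.988, -0.001]
wrist_force: [-0.3, -0.0, -0.2]
grip_width: 0.0855
gripper_force: 0.0
```

>>> move_arm:
  translation:
    - [0, 0, 0]
    - [0, 0, 0]
    - [0, 0, 0]
    - [0, 0, 0]
    - [0, 0, 0]
    - [0, 0, 0]
    - [0, 0, 0]
    - [0, 0, 0]
    - [0, 0, 0]
    - [0, 0, 0]
  spin: [0, 0, 0, 0, 0, 0, 0, 0, 0, 0]
  gripper: 0
  squeeze: 25

```text
t: 3.2
ee_pos: [0.5902, 0.2895, 0.0406]
orientation: [0.0, 0.156, 0.988, 0.0]
wrist_force: [0.1, -0.1, -0.8]
grip_width: -0.0004
gripper_force: 0.0
```

The fingers shut on nothing, so I look before anything else.

```bash
python3 - <<'E'
from h import *
o,c,im=wristshot("pics/w2.png");print(o["ee_pos"],o["grip_width"])
p=robot.snapshot("side")[:,:,::-1];cv2.imwrite("pics/s2.png",p)
z=cv2.resize(p[110:210,230:350],(480,400),interpolation=2)
O=np.zeros((600,800,3),np.uint8);O[:400,:480]=z;O[400:,:320]=cv2.resize(im,(320,200));w=cv2.resize(im[130:330,240:400],(320,400));O[:400,480:]=w;cv2.imwrite("pics/v2.png",O)
E
```

```text
[0.590214   0.2894663  0.04062058] -0.00039280929037653286
```

View pics/v2.png

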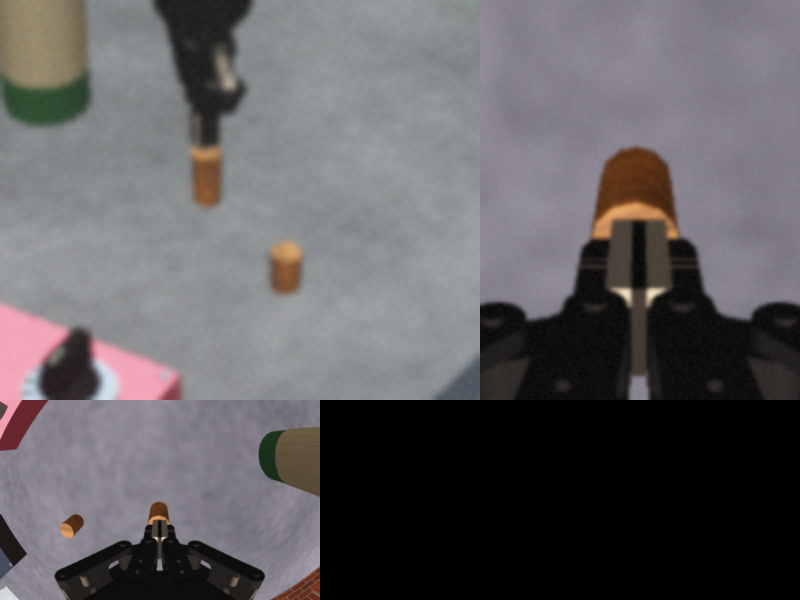

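The long cork still stands untouched, with the shut fingers apparently above or behind its top. The side view shows the fingertip at about (281,147) and the cork base at (281,161). I compare these with the projected tip.

```bash
python3 - <<'E'
from h import *
def proj(c,name,P):
    R=S.from_quat(np.roll(np.array(c["rotation"]),-1)).as_matrix();p=R.T@(np.array(P)-c["position"]);K=np.array(c["camera_matrix"])
    x,y,z=p[0],-p[1],-p[2]
    if name=="wrist":
        r=np.hypot(x,y);t=np.arctan2(r,z);x,y=x/r*t,y/r*t
    else:x,y=x/z,y/z
    return np.round([K[0,0]*x+K[0,2],K[1,1]*y+K[1,2]],1)
o=robot.get_obs();cs=robot.calibration("side");cw=robot.calibration("wrist")
e=o["ee_pos"]
for dz in(0,-.014,.009,.03):print(dz,"side",proj(cs,"side",e+[0,0,dz]),"wrist",proj(cw,"wrist",e+[0,0,dz]))
for z in(0,.049):
  P=[.589,.290,z];print("cork",z,"side",proj(cs,"side",P),"wrist",proj(cw,"wrist",P))
im=cv2.imread("pics/w2.png");h=cv2.cvtColor(im,cv2.COLOR_BGR2HSV).astype(int);m=((h[...,0]<20)&(h[...,1]>90)).astype(np.uint8)
n,l,st,ce=cv2.connectedComponentsWithStats(m)
for k in range(1,n):
    if 150<st[k,4]<3000:print(st[k],ce[k])
im=cv2.imread("pics/s2.png");h=cv2.cvtColor(im,cv2.COLOR_BGR2HSV).astype(int);m=((h[...,0]<20)&(h[...,1]>90)).astype(np.uint8);m[:140]=0;m[190:]=0;m[:,:270]=0;m[:,310:]=0
print(cv2.connectedComponentsWithStats(m)[2:])
E
```

```text
0 side [280.4 149.2] wrist [319.1 245.5]
-0.014 side [280.5 152.7] wrist [319.1 235.4]
0.009 side [280.4 146.9] wrist [319.1 252.9]
0.03 side [280.3 141.5] wrist [319.1 273.1]
cork 0 side [280.2 159.4] wrist [319.2 217.8]
cork 0.049 side [280.  147.1] wrist [319.3 250.1]
[ 296  204   43   47 1373] [316.81209031 226.78295703]
[ 120  229   47   47 1432] [142.81843575 251.8952514 ]
(array([[     0,      0,    640,    400, 255838],
       [   278,    147,      7,     14,     86],
       [   298,    171,      7,     12,     76]], dtype=int32), array([[319.51834364, 199.52241653],
       [281.34883721, 153.23255814],
       [300.92105263, 176.39473684]]))
```

```bash
cat >> h.py <<'E'
def proj(c,name,P):
    R=S.from_quat(np.roll(np.array(c["rotation"]),-1)).as_matrix();p=R.T@(np.array(P)-c["position"]);K=np.array(c["camera_matrix"])
    x,y,z=p[0],-p[1],-p[2]
    if name=="wrist":
        r=np.hypot(x,y);t=np.arctan2(r,z);x,y=x/r*t,y/r*t
    else:x,y=x/z,y/z
    return np.round([K[0,0]*x+K[0,2],K[1,1]*y+K[1,2]],1)
E
python3 - <<'E'
from h import *
o=robot.get_obs();cw=robot.calibration("wrist");e=o["ee_pos"];R=S.from_quat(np.roll(o["orientation"],-1))
f=lambda *t:proj(cw,"wrist",e+R.apply(np.array(t)/1000))
print("cam in tool",R.inv().apply(cw["position"]-e))
for cz in(0,5,10,15,20):  # bench at extra depth cz mm below reported
  zb=e[2]*1000+cz
  print(cz,"base far edge",f(12,0,zb),"top front rim",f(12,0,zb-49),"top side",f(0,12,zb-49))
for d in(14,5,0,-10):print("tip front edge, tool z",d,f(11,0,d),f(-11,0,d))
E
python3 -c "
import cv2;im=cv2.imread('pics/w2.png');cv2.imwrite('pics/w2c.png',cv2.resize(im[195:275,270:370],(750,600),interpolation=cv2.INTER_CUBIC))"
```

```text
cam in tool [ 7.38988850e-02 -5.33846567e-05 -1.55004926e-01]
0 base far edge [319.1 202.7] top front rim [319.1 231.5] top side [341.8 252.2]
5 base far edge [319.1 200.4] top front rim [319.1 227.8] top side [341.2 248.1]
10 base far edge [319.1 198.3] top front rim [319.1 224.3] top side [340.6 244.2]
15 base far edge [319.1 196.3] top front rim [319.1 221. ] top side [340.  240.5]
20 base far edge [319.1 194.3] top front rim [319.1 217.9] top side [339.5 237. ]
tip front edge, tool z 14 [319.1 218.1] [319.1 251.9]
tip front edge, tool z 5 [319.1 223.8] [319.1 258.8]
tip front edge, tool z 0 [319.1 227.1] [319.1 263. ]
tip front edge, tool z -10 [319.1 234.5] [319.1 271.8]
```

View pics/w2c.png

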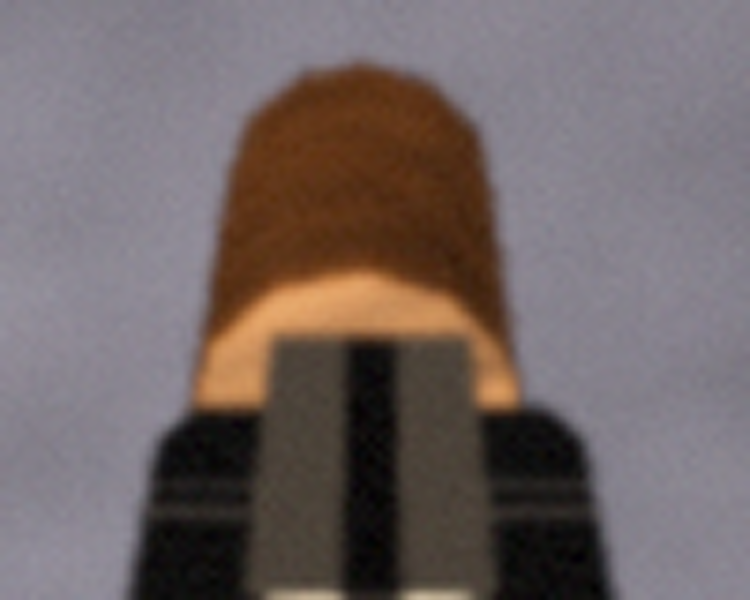

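The cork is exactly under the tool: base edge at row 203.7 and rim at 231.3, as predicted. The shut fingertip at row 239.7 lies about 25 mm higher than the stated tip length implies, so the fingers closed above the cork. I reopen partly, go 25 mm lower and close again. That stays clear of the bench on either reading.

>>> move_arm:
  translation:
    - [0, 0, 0]
    - [0, 0, 0]
    - [0, 0, 0]
    - [0, 0, 0]
    - [0, 0, 0]
    - [0, 0, 0]
    - [0, 0, 0]
    - [0, 0, 10]
    - [0, 0, 20]
    - [0, 0, 25]
    - [0, 0, 25]
  spin: [0, 0, 0, 0, 0, 0, 0, 0, 0, 0, 0]
  gripper: 0.6

```text
t: 4.4
ee_pos: [0.5891, 0.2889, 0.0138]
orientation: [-0.001, 0.156, 0.988, -0.001]
wrist_force: [-0.1, 0.3, -0.1]
grip_width: 0.0511
gripper_force: 0.0
```

>>> move_arm:
  translation:
    - [0, 0, 0]
    - [0, 0, 0]
    - [0, 0, 0]
    - [0, 0, 0]
    - [0, 0, 0]
    - [0, 0, 0]
    - [0, 0, 0]
  spin: [0, 0, 0, 0, 0, 0, 0]
  gripper: 0
  squeeze: 25

```text
t: 5.1
ee_pos: [0.5904, 0.2896, 0.0159]
orientation: [0.0, 0.156, 0.988, 0.0]
wrist_force: [-0.2, 1.3, 1.2]
grip_width: 0.0227
gripper_force: 25.2
```

```bash
python3 - <<'E'
from h import *
o,c,im=wristshot("pics/w3.png");print(o["t"],o["ee_pos"],o["grip_width"],o["gripper_force"])
p=robot.snapshot("side")[:,:,::-1]
O=np.zeros((480,800,3),np.uint8);O[:,:400]=cv2.resize(p[100:196,240:320],(400,480),interpolation=2);O[:,400:]=cv2.resize(im[180:300,270:370],(400,480),interpolation=2);cv2.imwrite("pics/v3.png",O)
E
```

```text
5.1 [0.59040917 0.28958419 0.01592478] 0.02270315724474324 25.183275640010834
```

View pics/v3.png

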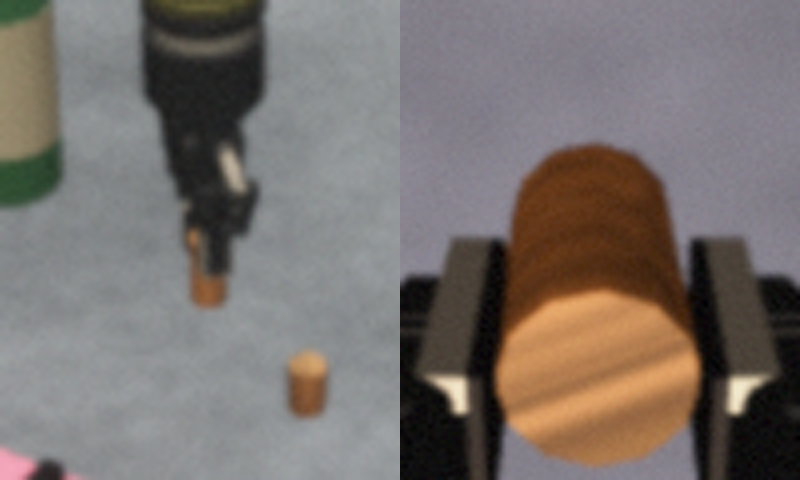

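The long cork is gripped: 22.7 mm wide at 25 N, the pads around its upper half and the tips about 25 to 30 mm above its base. I lift it, then go to a spot short of the well to measure the well.

>>> move_arm:
  translation:
    - [0, 0, -20]
    - [0, 0, -60]
    - [0, 0, -100]
    - [-10, -30, -115]
    - [-24, -70, -115]
    - [-38, -110, -115]
    - [-52, -150, -115]
    - [-66, -190, -115]
    - [-80, -230, -115]
    - [-94, -270, -115]
    - [-108, -310, -115]
    - [-122, -350, -115]
    - [-130, -372, -115]
    - [-130, -372, -115]
    - [-130, -372, -115]
  spin: [0, 0, 0, 0, 0, 0, 0, 0, 0, 0, 0, 0, 0, 0, 0]

```text
t: 6.7
ee_pos: [0.5988, -0.1044, 0.1304]
orientation: [-0.0, 0.157, 0.988, 0.0]
wrist_force: [0.2, 0.8, -0.6]
grip_width: 0.0231
gripper_force: 25.1
```

```bash
python3 - <<'E'
from h import *
o,c,im=wristshot("pics/w4.png");print(o["t"],o["ee_pos"],o["orientation"],o["grip_width"],o["qpos"].round(2))
print("pred well px",proj(c,"wrist",[.561,-.091,.05]),"knob",proj(c,"wrist",[.5907,-.2026,.09]))
E
```

```text
6.7 [ 0.59883    -0.10443475  0.13039987] [-2.29549741e-04  1.56789080e-01  9.87632023e-01  3.44785795e-04] 0.02307325119127018 [-0.2   0.3   0.39  1.69 -0.12  1.18  1.48]
pred well px [320.4 151.9] knob [190.2 247. ]
```

View pics/w4.png

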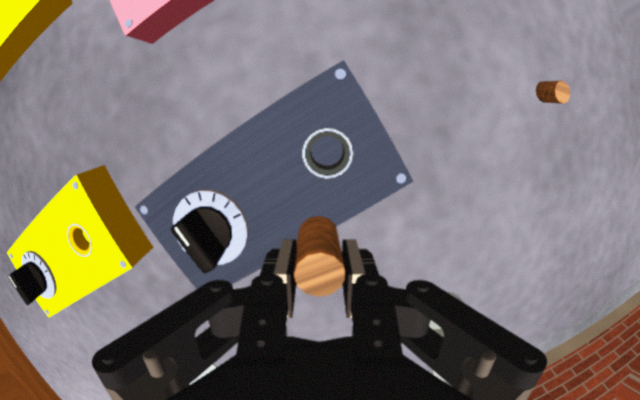

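The wrist view shows the dark gauge with its bright well ring at about (328,153), screws at (341,73), (401,178) and (144,210), the knob near (205,235), and the cork held at (320,255).

```bash
python3 - <<'E'
from h import *
o=robot.get_obs();c=robot.calibration("wrist");im=cv2.imread("pics/w4.png")
g=cv2.cvtColor(im,cv2.COLOR_BGR2GRAY);m=np.zeros_like(g);m[120:190,292:362]=(g[120:190,292:362]>150)*255
pts=np.argwhere(m)[:,::-1].astype(np.float32);P=np.array([onplane(c,"wrist",*p,.05) for p in pts])
A=np.c_[2*P[:,:2],np.ones(len(P))];s=np.linalg.lstsq(A,(P[:,:2]**2).sum(1),rcond=None)[0];r=np.sqrt(s[2]+s[0]**2+s[1]**2)
print("well",s[:2],"diam",2*r,"resid",np.abs(np.linalg.norm(P[:,:2]-s[:2],axis=1)-r).max(),len(P))
scr=[]
for u,v in((341,73),(401,178),(144,210)):
    b=g[v-9:v+10,u-9:u+10]>150;q=np.argwhere(b).mean(0);scr.append(onplane(c,"wrist",u-9+q[1],v-9+q[0],.05))
scr=np.array(scr);print(scr.round(4))
print("long",np.linalg.norm(scr[2]-scr[0]),"short",np.linalg.norm(scr[1]-scr[0]))
y=(scr[0]-scr[2])[:2];yaw=np.arctan2(y[1],y[0])-np.pi/2;ctr=((scr[1]+scr[2])/2)[:2];yh=np.array([-np.sin(yaw),np.cos(yaw)])
print("yaw",np.degrees(yaw),"ctr",ctr,"well pred",ctr+.062*yh,"knob",ctr-.055*yh,"knob from well",s[:2]-.117*yh)
# cork base vs tool: held cork silhouette
h=cv2.cvtColor(im,cv2.COLOR_BGR2HSV).astype(int);k=((h[...,0]<20)&(h[...,1]>90)).astype(np.uint8);n,l,st,ce=cv2.connectedComponentsWithStats(k)
L=l[240,320];print("cork blob",st[L],"expected base far edge",proj(c,"wrist",o["ee_pos"]+np.array([-.951*.012,.308*.012,-.0155])),"rim",proj(c,"wrist",o["ee_pos"]+np.array([-.951*.012,.308*.012,.0335])),proj(c,"wrist",o["ee_pos"]+np.array([.951*.012,-.308*.012,.0335])))
print("shift",tool(o,np.r_[s[:2],.0435+.03]))
E
```

```text
well [ 0.56362808 -0.08500628] diam 0.03681405039225567 resid 0.0013784503215319398 454
[[ 0.5079 -0.0567  0.05  ]
 [ 0.6003 -0.0346  0.05  ]
 [ 0.5581 -0.2576  0.05  ]]
long 0.20701237849481344 short 0.09500280830852881
yaw 14.015235555692463 ctr [ 0.57918693 -0.1460924 ] well pred [ 0.56417178 -0.08593805] knob [ 0.59250682 -0.19945512] knob from well [ 0.59196313 -0.19852335]
cork blob [ 291  216   57   80 3343] expected base far edge [319.1 215.6] rim [319.2 253.6] [319.2 298.3]
shift [39.18047015  6.19550383 56.90763357]
```

The well is at (0.564, -0.0855), and its ring and the screw-derived position agree within 1 mm. The 207 × 95 mm screw spacing is a rectangle that fits the block. I go above the well.

>>> move_arm:
  translation:
    - [20, 3, 10]
    - [39, 6, 20]
    - [39, 6, 40]
    - [39, 6, 48]
    - [39, 6, 48]
    - [39, 6, 48]
  spin: [0, 0, 0, 0, 0, 0]

```text
t: 7.35
ee_pos: [0.5645, -0.0862, 0.0831]
orientation: [0.0, 0.156, 0.988, 0.0]
wrist_force: [0.3, -0.5, 0.6]
grip_width: 0.0234
gripper_force: 25.1
```

```bash
python3 - <<'E'
from h import *
E=np.mean([robot.get_obs()["ee_pos"] for _ in range(3)],0)
o,c,im=wristshot("pics/w5.png");print(o["t"],E,o["ee_pos"])
g=cv2.cvtColor(im,cv2.COLOR_BGR2GRAY);C=proj(c,"wrist",[.5639,-.0855,.05]);print("pred well",C)
u0,v0=C.astype(int)
m=np.zeros_like(g);m[v0-45:v0+45,u0-45:u0+45]=1;h=cv2.cvtColor(im,cv2.COLOR_BGR2HSV).astype(int)
m=(m>0)&(g>140)&(h[...,1]<70)
pts=np.argwhere(m)[:,::-1];P=np.array([onplane(c,"wrist",*p,.05) for p in pts])[:,:2]
rr=np.linalg.norm(P-[.5639,-.0855],axis=1);P=P[(rr>.014)&(rr<.0225)]
f=lambda P:(lambda s:(s[:2],np.sqrt(s[2]+s[0]**2+s[1]**2)))(np.linalg.lstsq(np.c_[2*P,np.ones(len(P))],(P**2).sum(1),rcond=None)[0])
for i in range(3):
    s,r=f(P);d=np.abs(np.linalg.norm(P-s,axis=1)-r);P=P[d<.0015]
print("well",s,2*r,len(P));
k=((h[...,0]<20)&(h[...,1]>90)).astype(np.uint8);n,l,st,ce=cv2.connectedComponentsWithStats(k);print([x for x in st if x[4]>1000])
print("shift",tool(o,np.r_[s,.0435]),tool(o,[.5639,-.0855,.0435]))
cv2.imwrite("pics/w5c.png",cv2.resize(im[170:320,220:420],(800,600),interpolation=2))
E
```

```text
7.35 [ 0.56447015 -0.08619698  0.08308685] [ 0.56447015 -0.08619698  0.08308685]
pred well [319.8 222.6]
well [ 0.56346652 -0.08633806] 0.036695909140865325 460
[array([     0,      0,    640,    400, 244970], dtype=int32), array([ 291,  216,   57,   81, 3408], dtype=int32), array([ 527,  315,  113,   85, 5028], dtype=int32)]
shift [ 0.93757619 -0.44948637 39.58616569] [ 0.78300248  0.48129244 39.58641873]
```

View pics/w5c.png

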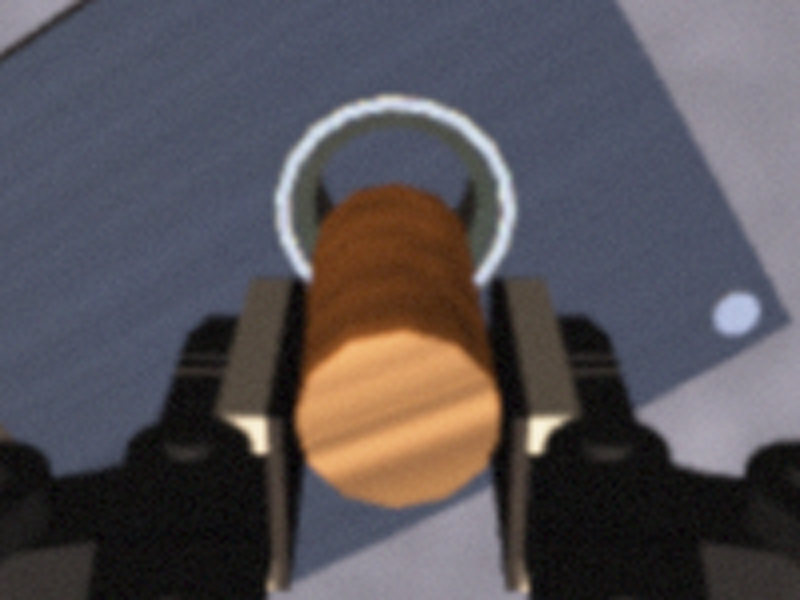

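Cork and ring are concentric sideways (cork axis at crop column 397, ring at 396), so I correct 0.8 mm in x and lower slowly.

>>> move_arm:
  translation:
    - [1, 0, 6]
    - [1, 0, 12]
    - [1, 0, 17]
    - [1, 0, 21]
    - [1, 0, 25]
    - [1, 0, 29]
    - [1, 0, 32]
    - [1, 0, 35]
    - [1, 0, 35]
  spin: [0, 0, 0, 0, 0, 0, 0, 0, 0]

```text
t: 8.3
ee_pos: [0.5627, -0.0863, 0.0472]
orientation: [-0.0, 0.156, 0.988, 0.0]
wrist_force: [0.0, 1.2, -0.3]
grip_width: 0.0232
gripper_force: 25.2
```

Inserted with no contact force; I take it down the last millimetres.

>>> move_arm:
  translation:
    - [0, 0, 1]
    - [0, 0, 2]
    - [0, 0, 3]
    - [0, 0, 4]
    - [0, 0, 4]
    - [0, 0, 4]
  spin: [0, 0, 0, 0, 0, 0]

```text
t: 8.9
ee_pos: [0.563, -0.0865, 0.0439]
orientation: [0.0, 0.156, 0.988, 0.0]
wrist_force: [-0.4, 1.0, 1.8]
grip_width: 0.0231
gripper_force: 25.4
```

Slight upward force, so it is near home. I release and let it settle.

>>> move_arm:
  translation:
    - [0, 0, 0]
    - [0, 0, 0]
    - [0, 0, 0]
    - [0, 0, 0]
    - [0, 0, 0]
    - [0, 0, 0]
    - [0, 0, 0]
    - [0, 0, -20]
    - [0, 0, -50]
    - [0, 0, -80]
    - [0, 0, -80]
  spin: [0, 0, 0, 0, 0, 0, 0, 0, 0, 0, 0]
  gripper: 0.6

```text
t: 10.0
ee_pos: [0.566, -0.0869, 0.1283]
orientation: [0.004, 0.156, 0.988, 0.001]
wrist_force: [1.0, -0.8, 0.8]
grip_width: 0.0513
gripper_force: 0.0
```

```bash
python3 - <<'E'
from h import *
o,c,im=wristshot("pics/w6.png");print(o["t"],o["ee_pos"],o["grip_width"])
h=cv2.cvtColor(im,cv2.COLOR_BGR2HSV).astype(int);k=((h[...,0]<20)&(h[...,1]>90)).astype(np.uint8);n,l,st,ce=cv2.connectedComponentsWithStats(k);print([(x,y) for x,y in zip(st,ce) if 200<x[4]<4000])
W=np.array([.5635,-.086])
a=np.array([-.951,.308])*.012;b=np.array([.308,.951])*.012
for z in(.077,.080,.083):print(z,"top rim rows",proj(c,"wrist",np.r_[W+a,z]),proj(c,"wrist",np.r_[W-a,z]),"cols",proj(c,"wrist",np.r_[W+b,z]),proj(c,"wrist",np.r_[W-b,z]))
print("knob shift",tool(o,[.5922,-.199,.1]))
print("knob px",proj(c,"wrist",[.5922,-.199,.094]))
t=cv2.resize(im[140:340,80:380],(800,533),interpolation=2);cv2.imwrite("pics/w6c.png",t)
E
```

```text
10.0 [ 0.56602477 -0.08694329  0.12826005] 0.05132722251519349
[(array([532, 113,  33,  25, 657], dtype=int32), array([548.40030441, 124.41400304])), (array([ 300,  182,   35,   43, 1165], dtype=int32), array([317.07982833, 202.8223176 ])), (array([   0,  323,   59,   77, 2147], dtype=int32), array([ 18.58593386, 374.48160224]))]
0.077 top rim rows [319.1 193.8] [319.1 225.9] cols [336.1 210.1] [302.1 210.2]
0.08 top rim rows [319.1 195. ] [319.1 227.5] cols [336.3 211.6] [301.9 211.6]
0.083 top rim rows [319.1 196.3] [319.1 229.2] cols [336.6 213. ] [301.6 213.1]
knob shift [-59.27461715 -98.56678934  28.48835   ]
knob px [192.4 292. ]
```

View pics/w6c.png

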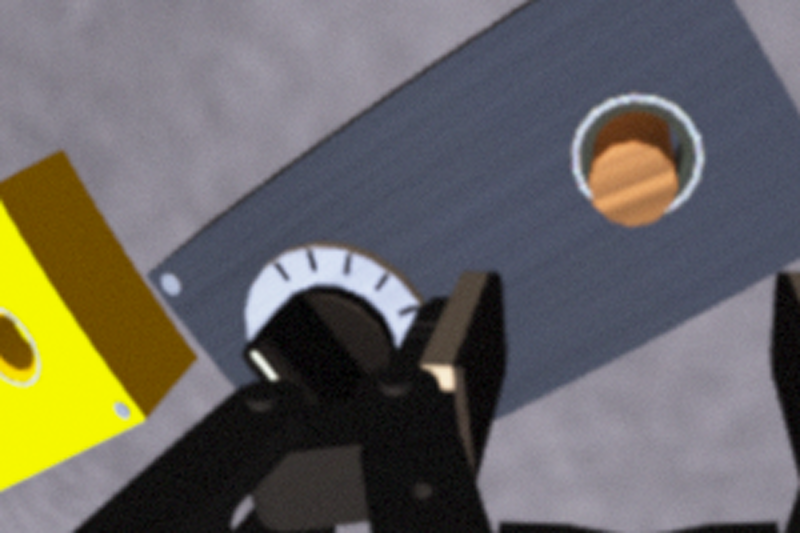

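The gauge's cork reads as home: top-rim rows 182–225 against 226 predicted for z = 77 mm, and it stands in the ring with nothing touching it. The bar's pointer end is at crop (262,365), with the knob at home. Next I go above the knob and turn the jaws -0.56 rad to close across the bar.

>>> move_arm:
  translation:
    - [-15, -24, -6]
    - [-30, -48, -6]
    - [-46, -73, -6]
    - [-62, -98, -6]
    - [-62, -98, -6]
    - [-62, -98, -6]
    - [-62, -98, -6]
    - [-62, -98, -6]
  spin: [-0.14, -0.28, -0.42, -0.558, -0.558, -0.558, -0.558, -0.558]

```text
t: 10.85
ee_pos: [0.5915, -0.1969, 0.1292]
orientation: [-0.0, -0.123, 0.992, 0.001]
wrist_force: [1.0, -0.3, -1.2]
grip_width: 0.0513
gripper_force: 0.0
```

```bash
python3 - <<'E'
from h import *
o,c,im=wristshot("pics/w7.png")
y=S.from_quat(np.roll(o["orientation"],-1)).as_matrix()[:,1];print(o["t"],o["ee_pos"],"ydir",np.degrees(np.arctan2(y[1],y[0])),o["qpos"].round(2))
print("target shift",tool(o,[.5922,-.199,.06]))
# cork check from here + dial annulus (white pixels) fit at z=.05..: 
h=cv2.cvtColor(im,cv2.COLOR_BGR2HSV).astype(int)
C=proj(c,"wrist",[.5922,-.199,.05]);print("dial px",C)
w=(h[...,2]>150)&(h[...,1]<60);pts=np.argwhere(w)[:,::-1]
P=np.array([onplane(c,"wrist",*p,.05) for p in pts])[:,:2];d=np.linalg.norm(P-[.5922,-.199],axis=1)
Q=P[d<.045];print("white n",len(Q))
if len(Q)>50:
    # outer rim: farthest per angle bin, then circle fit
    a=np.arctan2(*(Q-[.5922,-.199]).T[::-1]);r=np.linalg.norm(Q-[.5922,-.199],axis=1);B=[]
    for k in np.arange(-np.pi,np.pi,.1):
        s=(a>=k)&(a<k+.1)
        if s.sum()>3:B.append(Q[s][np.argmax(r[s])])
    B=np.array(B)
    for i in range(4):
        s=np.linalg.lstsq(np.c_[2*B,np.ones(len(B))],(B**2).sum(1),rcond=None)[0];R=np.sqrt(s[2]+s[0]**2+s[1]**2);e=np.abs(np.linalg.norm(B-s[:2],axis=1)-R);B=B[e<.0015] if (e<.0015).sum()>8 else B
    print("dial",s[:2],2*R,len(B),e.max())
# bar top pinned: pointer / dark bar edges
for z in(.094,):
  for x in(-.022,.022):
    for yy in(-.007,.007):
      t=np.radians(14);print(proj(c,"wrist",[.5922+x*np.cos(t)-yy*np.sin(t),-.199+x*np.sin(t)+yy*np.cos(t),z]),end=" ")
E
```

```text
10.85 [ 0.59153453 -0.19688684  0.12918545] ydir 104.08620161232244 [-0.03  0.33  0.37  1.65 -0.13  1.19  2.19]
target shift [-0.15500921 -2.29304266 69.18275071]
dial px [316.  202.6]
white n 2967
dial [ 0.59301663 -0.19971983] 0.06906822110273715 54 0.0007759625533232187
[304.5 190.5] [326.4 190.5] [305.4 252.5] [325.8 252.6]
```

Dial ring fit (0.593, -0.1997) agrees with the screw-based axis within 1 mm, and the jaws are across the bar (104.1°). I descend and grip.

>>> move_arm:
  translation:
    - [-0.5, -2.5, 15]
    - [-0.5, -2.5, 30]
    - [-0.5, -2.5, 45]
    - [-0.5, -2.5, 58]
    - [-0.5, -2.5, 66]
    - [-0.5, -2.5, 69]
    - [-0.5, -2.5, 69]
  spin: [0, 0, 0, 0, 0, 0, 0]

```text
t: 11.6
ee_pos: [0.5925, -0.2011, 0.0601]
orientation: [-0.0, -0.122, 0.993, 0.0]
wrist_force: [0.1, -0.7, 0.7]
grip_width: 0.0514
gripper_force: 0.0
```

>>> move_arm:
  translation:
    - [0, 0, 0]
    - [0, 0, 0]
    - [0, 0, 0]
    - [0, 0, 0]
    - [0, 0, 0]
    - [0, 0, 0]
    - [0, 0, 0]
    - [0, 0, 0]
  spin: [0, 0, 0, 0, 0, 0, 0, 0]
  gripper: 0
  squeeze: 80

```text
t: 12.4
ee_pos: [0.5929, -0.1999, 0.0617]
orientation: [0.0, -0.122, 0.993, 0.001]
wrist_force: [-2.6, 3.8, 5.4]
grip_width: 0.0122
gripper_force: 79.3
```

Gripped at 79 N (12.2 mm reading, the same ~1 mm under-read as on the cork). I turn clockwise.

>>> move_arm:
  translation:
    - [0, 0, 0]
    - [0, 0, 0]
    - [0, 0, 0]
    - [0, 0, 0]
    - [0, 0, 0]
    - [0, 0, 0]
    - [0, 0, 0]
    - [0, 0, 0]
    - [0, 0, 0]
    - [0, 0, 0]
    - [0, 0, 0]
    - [0, 0, 0]
    - [0, 0, 0]
    - [0, 0, 0]
    - [0, 0, 0]
    - [0, 0, 0]
    - [0, 0, 0]
    - [0, 0, 0]
    - [0, 0, 0]
    - [0, 0, 0]
  spin: [0.07, 0.14, 0.21, 0.28, 0.35, 0.42, 0.49, 0.56, 0.63, 0.7, 0.77, 0.84, 0.91, 0.98, 1.05, 1.12, 1.18, 1.23, 1.23, 1.23]

```text
t: 14.4
ee_pos: [0.5923, -0.2012, 0.0617]
orientation: [-0.0, 0.473, 0.881, -0.0]
wrist_force: [-3.4, 0.2, 6.6]
grip_width: 0.0128
gripper_force: 79.5
```

```bash
python3 - <<'E'
from h import *
o,c,im=wristshot("pics/w8.png")
y=S.from_quat(np.roll(o["orientation"],-1)).as_matrix()[:,1];a=np.degrees(np.arctan2(y[1],y[0]));print(o["t"],o["ee_pos"],"ydir",a,"turned rad vs yaw14",np.radians(104.0-a),o["gripper_force"],o["grip_width"],o["wrist_force"].round(1),o["ft_torque"].round(3),o["dq"].round(3))
print("cork pred px",proj(c,"wrist",[.5635,-.086,.077]))
h=cv2.cvtColor(im,cv2.COLOR_BGR2HSV).astype(int);k=((h[...,0]<20)&(h[...,1]>90)).astype(np.uint8);n,l,st,ce=cv2.connectedComponentsWithStats(k);print([(x,y) for x,y in zip(st,ce) if 200<x[4]<4000])
# bar top direction in the wrist picture: white pointer stripe between the pads
w=((h[...,2]>150)&(h[...,1]<60)).astype(np.uint8);n,l,st,ce=cv2.connectedComponentsWithStats(w)
for x,q in zip(st,ce):
    if 15<x[4]<4000 and 230<q[0]<410 and 150<q[1]<330:print("white",x,q.round(0),onplane(c,"wrist",*q,.094).round(4))
print("pointer expected", [proj(c,"wrist",np.r_[np.array([.5928,-.1997])-.012*np.array([np.cos(b),np.sin(b)]),.094]) for b in(np.radians(14)-1.257,)])
t=robot.snapshot("top")[:,:,::-1];cv2.imwrite("pics/t8.png",t)
E
```

```text
14.4 [ 0.5922605  -0.20122722  0.06172407] ydir 33.55810348659434 turned rad vs yaw14 1.2294430255080426 79.46819186210632 0.012805377018589878 [-3.4  0.2  6.6] [0.145 0.882 0.171] [ 0.001 -0.002 -0.002  0.002  0.001 -0.002  0.001]
cork pred px [406.7  29.7]
[(array([ 368,    7,   59,   59, 2494], dtype=int32), array([396.78428228,  36.04290297])), (array([  0, 363,  39,  37, 834], dtype=int32), array([ 13.73381295, 386.33693046]))]
white [316 232   6  34 185] [319. 248.] [ 0.5843 -0.1898  0.094 ]
white [338 273  10  10  41] [341. 277.] [ 0.6011 -0.1964  0.094 ]
white [292 274   9   9  44] [297. 277.] [ 0.5841 -0.2077  0.094 ]
white [300 311  38  29 851] [318. 327.] [ 0.6089 -0.2273  0.094 ]
pointer expected [array([323.1, 250.2])]
```

```bash
python3 - <<'E'
from h import *
c=robot.calibration("wrist");im=cv2.imread("pics/w8.png");h=cv2.cvtColor(im,cv2.COLOR_BGR2HSV).astype(int)
w=((h[...,2]>150)&(h[...,1]<60)).astype(np.uint8);n,l,st,ce=cv2.connectedComponentsWithStats(w)
P=np.array([onplane(c,"wrist",*p,.094)[:2] for p in np.argwhere(l==l[248,319])[:,::-1]])
d=np.linalg.svd(P-P.mean(0),full_matrices=False)[2][0];d*=np.sign(d[0]);a=np.degrees(np.arctan2(d[1],d[0]));print("stripe length",np.ptp(P@d),"bar x dir",a,"index",np.radians(14-a))
E
```

```text
stripe length 0.016245399673657346 bar x dir -55.54590959802753 index 1.2138051037799065
```

>>> move_arm:
  translation:
    - [0, 0, 0]
    - [0, 0, 0]
    - [0, 0, 0]
    - [0, 0, 0]
    - [0, 0, 0]
    - [0, 0, 0]
    - [0, 0, 0]
  spin: [0.01, 0.02, 0.02, 0.02, 0.02, 0.02, 0.02]

```text
t: 15.2
ee_pos: [0.5922, -0.2013, 0.0617]
orientation: [-0.0, 0.482, 0.876, -0.0]
wrist_force: [-2.6, 1.3, 6.1]
grip_width: 0.0121
gripper_force: 79.5
```

```bash
python3 -c "
from workcell import robot
print(robot.hand_in())"
```

```text
the job is handed in; nothing more can be done
None
```

I handed the job in with the long cork standing home in the dark gauge's well and released, and the knob gripped at about 79 N. The knob is turned to about 1.25 rad by the tool angle (third stop 1.257; the last pointer reading, before the final 0.02 rad, was 1.21); the hand-in returned no verdict.

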